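# Put the washed burner caps back on the hob

## Task

The gas hob has just been cleaned and its four burner caps are piled up on the steel tray beside it. Put each cap back on the burner of its own size, seated level on its crown with its lip down inside, so that the hob is ready to light; set the caps down, do not drop them, for the enamel chips. Leave the copper coffee pot and the tea glass standing where they are.

Things in the scene. Friction and masses are not known exactly. Their poses are not given: they have to be found in the camera images.
- cap_s: SMALLEST burner cap, top of the pile: black enamel, steel rim, round about z (up). Origin: centre of its underside. Every cap is 22 mm high: 0-5 mm a lip that drops into the crown (lowest 2 mm tapered), 5-10 mm a wider flat plate that rests on the crown, 10-22 mm a round upright knob to grip from above, fingertips just over the plate. Diameters: lip 20, plate 50, knob 32 mm. About 70 g.
- cap_m: Third largest burner cap, second from the top of the pile; form, heights and origin as cap_s. Diameters: lip 35, plate 66, knob 42 mm. About 110 g.
- cap_l: Second largest burner cap, third from the top of the pile; form, heights and origin as cap_s. Diameters: lip 50, plate 82, knob 50 mm. About 170 g.
- cap_xl: Largest burner cap, bottom of the pile, lying on a steel tray (250 x 150 mm, floor 4 mm thick, rim 10 mm high); form, heights and origin as cap_s. Diameters: lip 66, plate 100, knob 58 mm. About 240 g. In the pile each cap stands with its lip on the knob of the one below (origins 22 mm apart in height), up to 4 mm off centre.
- burner_s: SMALLEST burner, fixed on the white hob (580 x 510 x 8 mm): a round slotted aluminium crown in a steel dish. Origin: centre of its underside, on the hob's top face; z up. Every crown is 20 mm high, hollow from the top down to 6 mm, and leaves a cap's lip 5 mm to spare all round; a seated cap's origin is 15 mm above the burner's. Diameters: crown 40, bore 30, dish 76 mm. Takes cap_s.
- burner_m: Third largest burner, fixed; form, heights and origin as burner_s. Diameters: crown 56, bore 45, dish 100 mm. Takes cap_m. The burners stand at the corners of a 234 x 260 mm rectangle; which size is at which corner changes.
- burner_l: Second largest burner, fixed; form, heights and origin as burner_s. Diameters: crown 72, bore 60, dish 124 mm. Takes cap_l.
- burner_xl: Largest burner, fixed; form, heights and origin as burner_s. Diameters: crown 90, bore 76, dish 152 mm. Takes cap_xl.
- coffee_pot: Bystander, leave standing: small open copper coffee pot, diameter 72, height 70 mm, its brass handle reaching 135 mm from the axis and 87 mm high; on a wooden board 12 mm thick, across the hob from the pile. Origin: centre of its underside.
- tea_glass: Bystander, leave standing: waisted tea glass, diameter 54, height 85 mm, on a white saucer on the wooden board. Origin: centre of its underside.
Things that resemble listed ones, but are neither listed nor needed, are in the scene too. What is shaped like the cap_xl but green or yellow is not meant.

How it is judged:
By the outcome, as a careful person would: the job done as asked, in the order asked, and still so for the second after the job is handed in, with the robot touching nothing.
It also fails if it takes over 109 s, if anything falls off the work surface, if the arm or the gripper's body presses on something with over 40 N, if the wrist force passes 120 N, or if a joint passes its speed limit or range.

## Robot

A 6-joint arm with a two-finger parallel gripper is mounted at the origin on the work surface. World frame = base frame: x ahead of the robot, y to its left, z up, the work surface at z = 0. Lengths are in m, angles in degrees, forces in N, time in s.
With the tool pointing down it reaches from about 0.25 to 0.725 m from the base axis. Payload 9.7 kg.
Tool frame: the origin (TCP) lies at the very end of the fingers, on their centre line; the grasp point (between the pads) lies 19 mm behind it (grip_point_offset is the distance from the TCP to the grasp point, in m); x points along the fingers, y is the direction in which the jaws open and shut, and the axes are right-handed (so a half turn about x gives the same grasp; the last joint's range is limited). The gripper opens to 85 mm and grips with 20 to 120 N. Pads are 22 mm wide; open, the fingers measure 114 mm over their backs; the gripper's body (76 mm by 85 mm) begins 54 mm behind the grasp point. The pads swing forward as they close: fully open they stand 13 mm farther back than shut.
Start: joints at [67.323, 4.979, 10.078, 95.1, 0, 90], TCP at [0.212, 0.507, 0.231] pointing down, gripper open.
Joint ranges: [-179.16, 179.16], [-48.56, 103.87], [-65.8, 70.77], [-126.05, 130.52], [-82.76, 87.17], [-180, 180]. Speed limits (degrees/s): [127.2, 127.2, 147.25, 180, 180, 180].

## Interface

Orientations are given as a 3x3 rotation matrix whose columns are the frame's x, y, z axes.
In Python, from bench import * gives the robot as it stands. The module is installed in compiled form; this text tells all that it offers.
- The arm moves only by the tool step_arm, never from a script. Its argument "commands" is a list of rows, each a list of 6 numbers: the shift along the tool's x, y, z each as a share of 0.5 m, from -1 to 1, then the turn, a rotation vector about the tool's x, y, z each as a share of 360 degrees, from -1 to 1. In form: [[dx, dy, dz, wx, wy, wz], ...]. A call has 1 to 12 rows; each row shifts and turns the commanded pose from where the row before left it, along the tool's axes as they then stand; what a row does not reach is not made up. A row lasts 1/8 s, in which the tool goes at most 62.5 mm and 10.7 degrees, less where a joint would pass 70% of its speed; a pose out of reach is approached as far as the arm can. A call with a number of a shift or a turn outside -1 to 1 is refused whole. A call with a gripper value outside its range is refused whole. "grip" is the opening, from 0 (shut) to 1 (fully open), set as the call begins (left out, the last holds). The fingers move at their own pace and stop on an object; "force" is the grip in N (left out, the last holds). Time passes only in rows, so rows that do not move let the fingers close. It gives the time, the measured TCP pose, the force and the opening at its end, in the units of the state.
- get_obs(): the state, without advancing time (a new reading comes with each control period).
- camera(name): name is "scene" or "side" or "wrist"; returns (picture, depth): 400x640x3 uint8, blue, green, red; 400x640 float32, m along the optical axis (not along the pixel's ray), 0 where there is no reading.
- get_calibration(name): a dict with "fx", "fy", "cx", "cy" (pixels), "camera_from_world" (4x4, takes a point from world to camera coordinates). Camera axes: x right, y up, looking along -z (the intrinsics and any distortion apply to the point x, -y, -z); pixel columns grow to the right and rows downward; lengths in m; the calibration is good to about 2 mm. A picture is of the moment at which its call begins: read the wrist's pose just before it. get_calibration takes no time and is no camera call; for the wrist camera it gives the pose at the moment of the call.
- finish_job(): hands the job in, once; it reports no verdict.
The state is a dict: "time_s": time; "joint_pos": joint angles; "qd": joint speeds; "joint_efforts": joint torques, N m; "eef_pos": TCP position; "tool_rot": TCP orientation; "ft_force": force on the tool from outside, world axes, zero at the start; "moment": the same for the moment, N m; "finger_gap": finger opening in m.
Only numpy, scipy, OpenCV 4.12 (cv2) and the standard library are available. Lean on these libraries where they do the work, as an engineer would, in place of code of your own. Each camera call takes 0.05 s, during which the arm holds its last target. There are 200 camera calls.

## Working session

There is one attempt and no reset: what is moved stays moved. The work goes in short steps, Python scripts to look and compute and a tool call to move; the robot and the scene stay as the last step left them, time stands still between calls to the robot, and variables do not carry over. Pictures are saved under pics/ and viewed, about 12 in all and at most 16, crops included, and the job is handed in when it is done.

Besides the shell and the picture viewer there is one more tool, called after "Call:" as name(argument=value, ...) on one line, values as JSON. step_arm: Moves the arm, as the interface text tells. Shift numbers are shares of 0.5 m and turn numbers shares of 360 degrees, none past 1 either way. Its arguments: {"type":"object","properties":{"commands":{"type":"array","items":{"type":"array","items":{"type":"number"}}},"grip":{"type":"number"},"force":{"type":"number"}},"required":["commands"]}

```bash
mkdir -p pics; python3 - <<'E'
from bench import *
import cv2,numpy as np
o=get_obs();print({k:np.round(v,3).tolist() for k,v in o.items()})
for n in("scene","side","wrist"):
    c=get_calibration(n);p,d=camera(n);cv2.imwrite(f"pics/{n}0.png",p);np.savez(f"pics/{n}0.npz",p=p,d=d,M=c["camera_from_world"],K=[c["fx"],c["fy"],c["cx"],c["cy"]])
    print(n,{k:np.round(v,3).tolist() if not isinstance(v,str) else v for k,v in c.items()})
E
```

```text
{'time_s': 0.0, 'joint_pos': [67.321, 5.01, 10.035, 95.098, 0.002, 90.0], 'qd': [-0.073, 0.023, -0.045, 0.052, -0.093, -0.049], 'joint_efforts': [0.003, -52.038, 46.481, 0.016, -0.0, 0.0], 'eef_pos': [0.212, 0.507, 0.231], 'tool_rot': [[-0.001, 0.386, 0.923], [-0.001, 0.923, -0.386], [-1.0, -0.001, -0.0]], 'ft_force': [-0.453, -0.308, -0.298], 'moment': [0.03, 0.101, 0.008], 'finger_gap': 0.085}
scene {'fx': 501.192, 'fy': 501.192, 'cx': 323.752, 'cy': 196.41, 'camera_from_world': [[-0.546, 0.838, -0.004, 0.357], [-0.703, -0.456, 0.545, 0.319], [0.455, 0.301, 0.838, -2.006], [0.0, 0.0, 0.0, 1.0]]}
side {'fx': 451.742, 'fy': 451.742, 'cx': 323.572, 'cy': 203.671, 'camera_from_world': [[0.991, -0.135, -0.009, -0.547], [0.077, 0.512, 0.856, -0.063], [-0.111, -0.848, 0.518, -1.355], [0.0, 0.0, 0.0, 1.0]]}
wrist {'fx': 302.35, 'fy': 302.35, 'cx': 317.283, 'cy': 202.772, 'camera_from_world': [[0.387, 0.922, -0.001, -0.55], [-0.886, 0.372, -0.279, 0.036], [-0.257, 0.109, 0.96, -0.379], [0.0, 0.0, 0.0, 1.0]]}
```

View pics/scene0.png

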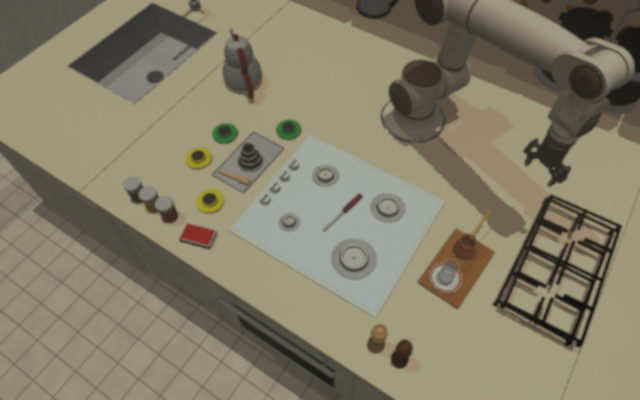

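View pics/side0.png

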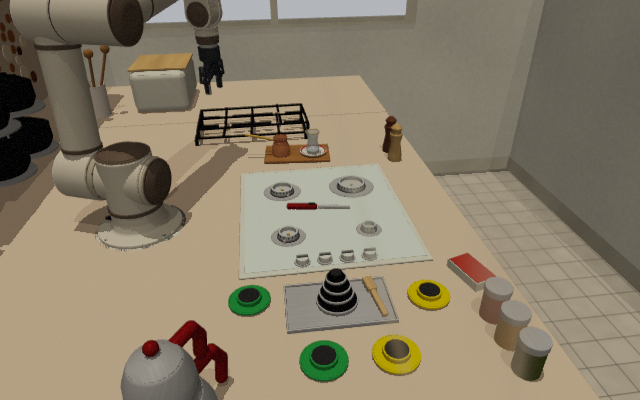

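The scene view shows the burners at about s (289,221), m (325,175), l (388,207) and xl (354,258), with the pile at (250,157). The side view has the pile top at (336,275). A pastry brush lies on the tray and a screwdriver-like tool lies on the hob.

```bash
cat > h.py <<'E'
import numpy as np,cv2
def load(n):
    z=np.load(f"pics/{n}.npz");return z["p"],z["d"],z["M"],z["K"]
def ray(uv,z,M,K):
    "pixels -> world points on plane height z"
    uv=np.atleast_2d(uv).astype(float);R=M[:3,:3];c=-R.T@M[:3,3]
    d=np.c_[(uv[:,0]-K[2])/K[0],-(uv[:,1]-K[3])/K[1],-np.ones(len(uv))]@R
    return c+d*((z-c[2])/d[:,2])[:,None]
def proj(P,M,K):
    q=np.atleast_2d(P)@M[:3,:3].T+M[:3,3];return np.c_[K[2]+K[0]*q[:,0]/-q[:,2],K[3]-K[1]*q[:,1]/-q[:,2]]
def snap(n,name):
    from bench import camera,get_calibration
    c=get_calibration(n);p,d=camera(n);M=c["camera_from_world"];K=[c["fx"],c["fy"],c["cx"],c["cy"]]
    cv2.imwrite(f"pics/{name}.png",p);np.savez(f"pics/{name}.npz",p=p,d=d,M=M,K=K);return p,d,np.array(M),np.array(K)
E
python3 - <<'E'
from h import *
for n,pts in(("scene0",dict(s=(289,219),m=(325,174),l=(388,206),xl=(354,256),pile=(247,150))),("side0",dict(s=(369,226),m=(289,234),l=(282,189),xl=(351,185),pile=(336,273)))):
    p,d,M,K=load(n)
    for k,uv in pts.items():print(n,k,ray(uv,.096 if k=="pile" else .028,M,K)[0].round(3))
    print(-M[:3,:3].T@M[:3,3])
E
```

```text
scene0 s [ 0.67  -0.131  0.028]
scene0 m [ 0.444 -0.131  0.028]
scene0 l [0.44  0.128 0.028]
scene0 xl [0.669 0.128 0.028]
scene0 pile [ 0.548 -0.396  0.096]
[1.33181209 0.44993131 1.50908529]
side0 s [ 0.663 -0.148  0.028]
side0 m [ 0.434 -0.154  0.028]
side0 l [0.43  0.106 0.028]
side0 xl [0.658 0.098 0.028]
side0 pile [ 0.524 -0.419  0.096]
[ 0.3959102  -1.19151446  0.75084928]
```

```bash
python3 - <<'E'
from h import *
for n,pts in(("scene0",dict(s=(289,219),m=(325,174),l=(388,206),xl=(354,256),hob=(305,260),hob2=(330,280),wood=(300,300),wood2=(200,120),pile=(249,146))),("side0",dict(s=(369,226),m=(289,234),l=(282,189),xl=(351,185),hob=(330,220),hob2=(350,240),wood=(200,330),wood2=(420,330),pile=(336,273)))):
    p,d,M,K=load(n);R=M[:3,:3]
    for k,(u,v) in pts.items():
        q=np.median(d[v-2:v+3,u-2:u+3]);P=np.array([(u-K[2])/K[0]*q,-(v-K[3])/K[1]*q,-q]);print(n,k,(R.T@(P-M[:3,3])).round(3))
E
```

```text
scene0 s [ 0.663 -0.137  0.013]
scene0 m [ 0.436 -0.136  0.015]
scene0 l [0.43  0.125 0.013]
scene0 xl [0.662 0.125 0.013]
scene0 hob [ 0.76  -0.004  0.008]
scene0 hob2 [0.775 0.103 0.007]
scene0 wood [ 0.881  0.059 -0.001]
scene0 wood2 [ 0.476 -0.705 -0.   ]
scene0 pile [ 0.526 -0.405  0.09 ]
side0 s [ 0.663 -0.146  0.027]
side0 m [ 0.435 -0.137  0.016]
side0 l [0.43  0.127 0.016]
side0 xl [0.662 0.121 0.015]
side0 hob [ 0.562 -0.072  0.009]
side0 hob2 [ 0.602 -0.181  0.009]
side0 wood [ 0.26  -0.635  0.185]
side0 wood2 [ 0.694 -0.521 -0.001]
side0 pile [ 0.525 -0.413  0.091]
```

Call:
step_arm(commands=[[-0.046, 0, 0, -0.021, 0, 0], [-0.046, 0, 0, -0.021, 0, 0], [-0.046, 0, 0, -0.021, 0, 0], [0, -0.11, 0.045, 0, 0, 0], [0, -0.11, 0.045, 0, 0, 0], [0, -0.11, 0.045, 0, 0, 0], [0, -0.11, 0.045, 0, 0, 0], [0, -0.11, 0.045, 0, 0, 0], [0, -0.11, 0.045, 0, 0, 0], [0, -0.11, 0.045, 0, 0, 0], [0, -0.11, 0.045, 0, 0, 0], [0, -0.11, 0.045, 0, 0, 0]])

```text
time_s: 1.65
eef_pos: [0.4149, 0.0105, 0.3003]
tool_rot: [[0.0, 0.0, 1.0], [0.0, 1.0, -0.0], [-1.0, 0.0, 0.0]]
ft_force: [1.4, 1.3, 0.2]
finger_gap: 0.0851
```

```bash
python3 - <<'E'
from h import *
from bench import get_obs
snap("wrist","w1")
o=get_obs();print({k:np.round(v,3).tolist() for k,v in o.items() if k in("time_s","joint_pos","eef_pos","tool_rot","finger_gap")})
E
```

```text
{'time_s': 1.7, 'joint_pos': [0.809, -10.896, 2.611, 103.504, -0.143, 1.057], 'eef_pos': [0.417, 0.005, 0.3], 'tool_rot': [[0.0, 0.004, 1.0], [-0.002, 1.0, -0.004], [-1.0, -0.002, 0.0]], 'finger_gap': 0.086}
```

View pics/w1.png

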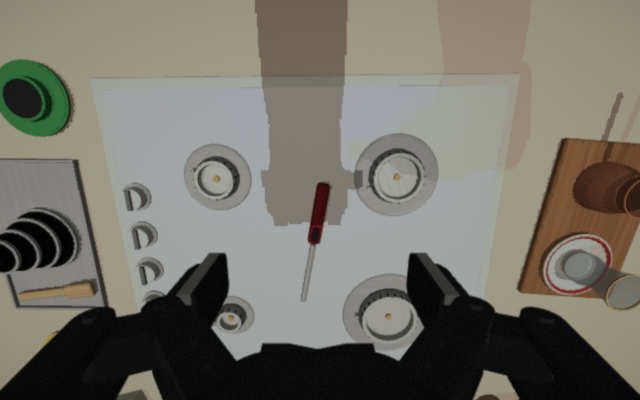

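The wrist view is clear. It shows l at (397,177), m at (217,178), xl at (390,315), s at (230,317) and the pile at (35,240), fanned out by perspective. I'll fit the crown tops from depth.

```bash
cat >> h.py <<'E'
def cloud(d,M,K):
    v,u=np.indices(d.shape);R=M[:3,:3]
    P=np.stack([(u-K[2])/K[0]*d,-(v-K[3])/K[1]*d,-d],-1)
    W=(P-M[:3,3])@R;W[d<=0]=np.nan;return W
def ringfit(W,c,zlo,zhi,rmax,rin,rout):
    "centre of flat ring rin..rout: points within height band"
    from scipy.optimize import least_squares
    c=np.array(c,float)
    for _ in range(4):
        m=(W[...,2]>zlo)&(W[...,2]<zhi)&(np.hypot(W[...,0]-c[0],W[...,1]-c[1])<rmax)
        P=W[m]
        f=lambda x:(lambda r:np.maximum(rin-r,0)+np.maximum(r-rout,0))(np.hypot(P[:,0]-x[0],P[:,1]-x[1]))
        s=least_squares(f,c,loss="soft_l1",f_scale=.002);c=s.x
    return c,len(P),np.median(P[:,2]),np.sqrt(np.mean(f(c)**2))
B=dict(s=(.664,-.138,.015,.020),m=(.434,-.136,.0225,.028),l=(.43,.125,.030,.036),xl=(.662,.123,.038,.045))
E
python3 - <<'E'
from h import *
for n in("w1","scene0","side0"):
    p,d,M,K=load(n);W=cloud(d,M,K)
    for k,(x,y,a,b) in B.items():
        try:print(n,k,*[np.round(q,4) for q in ringfit(W,(x,y),.0245,.034,b+.012,a,b)])
        except Exception as e:print(n,k,e)
    m=(W[...,2]>.03)&(abs(W[...,0]-.53)<.08)&(abs(W[...,1]+.41)<.08)
    Q=W[m];print(len(Q))
    for lo,hi in((.018,.022),(.022,.03),(.034,.038),(.042,.052),(.055,.062),(.064,.074),(.077,.084),(.087,.097)):
        q=W[(W[...,2]>lo)&(W[...,2]<hi)&(abs(W[...,0]-.53)<.07)&(abs(W[...,1]+.41)<.07)]
        if len(q)>9:print(lo,hi,len(q),cv2.minEnclosingCircle((q[:,:2]*1000).astype(np.float32)),np.median(q[:,2]).round(4))
E
```

```text
w1 s [ 0.6655 -0.1326] 225 0.0272 0.0005
w1 m [ 0.4322 -0.1349] 480 0.0273 0.0002
w1 l [0.43   0.1245] 674 0.0274 0.0003
w1 xl [0.6633 0.1265] 693 0.0274 0.0003
2823
0.034 0.038 948 ((525.5838012695312, -408.3391418457031), 41.13241195678711) 0.036
0.042 0.052 93 ((521.9849853515625, -399.348388671875), 22.80046844482422) 0.0446
0.055 0.062 759 ((526.3788452148438, -408.8766174316406), 33.110984802246094) 0.0579
0.064 0.074 133 ((525.8787231445312, -405.587646484375), 19.89268684387207) 0.0668
0.077 0.084 420 ((524.7809448242188, -407.0901794433594), 25.015905380249023) 0.0799
0.087 0.097 83 ((525.4282836914062, -398.5655517578125), 12.276999473571777) 0.0899
scene0 s [ 0.6718 -0.1327] 37 0.0279 0.0012
scene0 m [ 0.439  -0.1342] 52 0.0275 0.0007
scene0 l [0.4358 0.1242] 78 0.0265 0.001
scene0 xl [0.6694 0.1276] 108 0.0276 0.0013
361
0.018 0.022 12 ((534.0904541015625, -407.9354248046875), 47.74166488647461) 0.0192
0.022 0.03 13 ((539.9285278320312, -404.60113525390625), 37.45563507080078) 0.0289
0.034 0.038 52 ((534.2750854492188, -404.6715087890625), 39.75596237182617) 0.0361
0.042 
[... 385 characters left out ...]
16.33685302734375) 0.0915
side0 s [ 0.6661 -0.1339] 57 0.0267 0.0009
side0 m [ 0.4315 -0.1363] 84 0.0271 0.0005
side0 l [0.4287 0.1227] 82 0.0269 0.0009
side0 xl [0.6623 0.1257] 107 0.0271 0.0008
941
0.034 0.038 248 ((525.0526733398438, -410.5527038574219), 41.44500732421875) 0.0358
0.042 0.052 14 ((514.5242919921875, -426.947021484375), 23.708791732788086) 0.0439
0.055 0.062 220 ((526.325927734375, -411.4250183105469), 33.27803421020508) 0.0577
0.064 0.074 43 ((525.36328125, -417.2095031738281), 19.297597885131836) 0.0672
0.077 0.084 140 ((523.6778564453125, -410.79974365234375), 25.371429443359375) 0.0798
0.087 0.097 117 ((523.9214477539062, -409.45892333984375), 17.831207275390625) 0.0912
```

Call:
step_arm(commands=[[0.025, -0.105, 0.027, 0, 0, 0], [0.025, -0.105, 0.027, 0, 0, 0], [0.025, -0.105, 0.027, 0, 0, 0], [0.025, -0.105, 0.027, 0, 0, 0], [0.025, -0.105, 0.027, 0, 0, 0], [0.025, -0.105, 0.027, 0, 0, 0], [0.025, -0.105, 0.027, 0, 0, 0], [0.025, -0.105, 0.027, 0, 0, 0], [0, 0, 0, 0, 0, 0], [0, 0, 0, 0, 0, 0]], grip=0.6)

```text
time_s: 2.95
eef_pos: [0.5224, -0.4072, 0.1999]
tool_rot: [[-0.001, 0.0, 1.0], [0.001, 1.0, -0.0], [-1.0, 0.001, -0.001]]
ft_force: [-0.4, 0.6, 1.2]
finger_gap: 0.0512
```

```bash
cat > pile.py <<'E'
import sys
from h import *
from bench import get_obs
p,d,M,K=snap("wrist",sys.argv[1]);W=cloud(d,M,K)
o=get_obs();print({k:np.round(v,4).tolist() for k,v in o.items() if k in("time_s","joint_pos","eef_pos","tool_rot","finger_gap")})
for nm,z,r in(("s",.080,.025),("m",.058,.033),("l",.036,.041),("xl",.014,.050)):
    q=W[(abs(W[...,2]-z)<.003)&(np.hypot(W[...,0]-.525,W[...,1]+.409)<r+.012)]
    if len(q)>30:print(nm,len(q),np.round(cv2.minEnclosingCircle((q[:,:2]*1000).astype(np.float32)),1) if 0 else cv2.minEnclosingCircle((q[:,:2]*1000).astype(np.float32)),np.median(q[:,2]).round(4))
    q=W[(abs(W[...,2]-z-.012)<.002)&(np.hypot(W[...,0]-.525,W[...,1]+.409)<.03)]
    if len(q)>30:print(" knob",len(q),cv2.minEnclosingCircle((q[:,:2]*1000).astype(np.float32)),np.median(q[:,2]).round(4))
E
python3 pile.py w2
```

```text
{'time_s': 3.0, 'joint_pos': [-37.8995, 20.5984, 25.1215, 94.508, 0.0101, -37.9294], 'eef_pos': [0.5226, -0.4068, 0.2008], 'tool_rot': [[0.0003, -0.0005, 1.0], [-0.0, 1.0, 0.0005], [-1.0, -0.0, 0.0003]], 'finger_gap': 0.0511}
s 1240 ((525.217041015625, -409.8084716796875), 25.028995513916016) 0.0801
 knob 973 ((525.2293090820312, -409.7695007324219), 15.85572624206543) 0.092
m 1140 ((527.320068359375, -410.37890625), 32.8685302734375) 0.058
l 1250 ((526.6080932617188, -409.063720703125), 40.855472564697266) 0.0361
xl 1400 ((528.4324340820312, -409.7944030761719), 49.8940544128418) 0.014
```

View pics/w2.png

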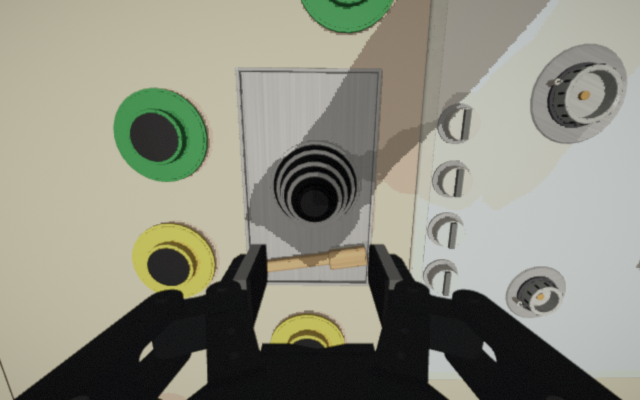

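The pile is directly below and unobstructed, at about (316,195). The pastry brush at (320,262) lies beyond it in +x, and the fingertips are at (258,250) and (378,250). I'll read the fingertip height from depth.

```bash
python3 - <<'E'
from h import *
for n,t in(("w2",(.5226,-.4068,.2008)),("w1",(.417,.005,.3))):
    p,d,M,K=load(n);W=cloud(d,M,K)-t
    q=W[(W[...,2]>-.03)&(abs(W[...,0])<.02)&(abs(W[...,1])<.07)]
    print(n,len(q),np.percentile(q[:,2],[0,1,5,10]).round(4),q[np.argsort(q[:,2])[:5]].round(4).tolist())
E
```

```text
w2 44983 [0.0019 0.0118 0.0305 0.0481] [[0.001, 0.0254, 0.0019], [0.0021, 0.0254, 0.0019], [-0.0063, 0.0255, 0.0022], [0.003, 0.0254, 0.0025], [0.0006, -0.026, 0.0025]]
w1 41113 [0.0128 0.0196 0.0326 0.045 ] [[0.001, 0.0485, 0.0128], [0.0073, -0.0375, 0.0129], [0.0004, 0.0484, 0.0129], [-0.006, 0.0484, 0.013], [-0.0039, 0.0485, 0.013]]
```

Call:
step_arm(commands=[[0.06, -0.0056, 0.0052, 0, 0, 0], [0.06, 0, 0, 0, 0, 0], [0.06, 0, 0, 0, 0, 0], [0.04, 0, 0, 0, 0, 0], [0.018, 0, 0, 0, 0, 0], [0, 0, 0, 0, 0, 0]])

```text
time_s: 3.75
eef_pos: [0.5254, -0.4097, 0.0821]
tool_rot: [[0.001, -0.001, 1.0], [-0.0, 1.0, 0.001], [-1.0, -0.0, 0.001]]
ft_force: [-0.1, 0.0, 0.1]
finger_gap: 0.0515
```

Call:
step_arm(commands=[[0, 0, 0, 0, 0, 0], [0, 0, 0, 0, 0, 0], [0, 0, 0, 0, 0, 0], [0, 0, 0, 0, 0, 0]], grip=0, force=35)

```text
time_s: 4.25
eef_pos: [0.5258, -0.4105, 0.083]
tool_rot: [[0.002, -0.0, 1.0], [-0.001, 1.0, 0.0], [-1.0, -0.001, 0.002]]
ft_force: [-1.1, 1.1, 6.8]
finger_gap: 0.0297
```

Call:
step_arm(commands=[[-0.01, 0, 0, 0, 0, 0], [-0.03, 0, 0, 0, 0, 0], [-0.06, 0, 0, 0, 0, 0], [-0.1, 0, 0, 0, 0, 0], [-0.04, 0, 0, 0, 0, 0], [0, 0, 0, 0, 0, 0]])

```text
time_s: 5.0
eef_pos: [0.5258, -0.4109, 0.2039]
tool_rot: [[0.003, 0.0, 1.0], [-0.002, 1.0, -0.0], [-1.0, -0.002, 0.003]]
ft_force: [-0.1, -0.3, -0.9]
finger_gap: 0.0301
```

```bash
python3 pile.py w3; python3 - <<'E'
from h import *
p,d,M,K=load("w3");W=cloud(d,M,K)
q=W[(W[...,2]>.15)&(W[...,2]<.24)&(abs(W[...,0]-.53)<.04)&(abs(W[...,1]+.41)<.03)]
h,e=np.histogram(q[:,2],np.arange(.15,.24,.005));print(h.tolist())
snap("side","s3")
i=cv2.imread("pics/s3.png")[150:330,230:450];j=p[180:400,200:440]
cv2.imwrite("pics/c3.png",np.hstack([cv2.resize(i,(400,400)),cv2.resize(j,(400,400))]))
E
```

```text
{'time_s': 5.05, 'joint_pos': [-38.004, 21.261, 26.0959, 94.7605, -0.0034, -38.0009], 'eef_pos': [0.5254, -0.4106, 0.2019], 'tool_rot': [[0.001, 0.0001, 1.0], [-0.0008, 1.0, -0.0001], [-1.0, -0.0008, 0.001]], 'finger_gap': 0.0301}
m 1538 ((527.2327270507812, -410.60064697265625), 32.79746627807617) 0.0581
 knob 1256 ((526.9758911132812, -410.4671325683594), 20.648075103759766) 0.07
l 1206 ((526.4070434570312, -408.9419250488281), 40.84523010253906) 0.0361
xl 1275 ((528.3953247070312, -409.83056640625), 49.88487243652344) 0.0141
[0, 0, 0, 0, 0, 0, 0, 0, 0, 316, 1935, 277, 3165, 344, 400, 412, 468]
```

View pics/c3.png

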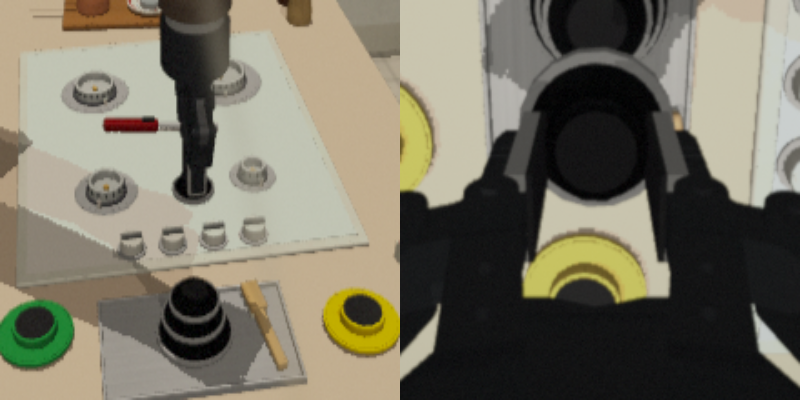

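The side crop shows cap_s held level, and the wrist crop shows it centred between the pads. The rest of the pile has not moved. Next I'll get the in-hand offset.

```bash
cat > held.py <<'E'
import sys
from h import *
from bench import get_obs
R=dict(s=.025,m=.033,l=.041,xl=.050);S=dict(s=(.6656,-.1330),m=(.432,-.1353),l=(.4297,.1242),xl=(.6630,.1264))
k=sys.argv[2]
def held(n,t):
    p,d,M,K=load(n);W=cloud(d,M,K)-t
    m=(abs(W[...,2])<.012)&(np.hypot(W[...,0],W[...,1])<R[k]+.01)&(np.hypot(W[...,0],W[...,1])>.0)
    h,e=np.histogram(W[m][:,2],np.arange(-.012,.0125,.001));z=e[h.argmax()]+.0005
    q=W[m&(abs(W[...,2]-z)<.0015)];c=cv2.minEnclosingCircle((q[:,:2]*1000).astype(np.float32))
    X=np.c_[q[:,:2],np.ones(len(q))];s=np.linalg.lstsq(X,q[:,2],rcond=None)[0]
    return c,z,len(q),np.degrees(np.arctan(s[:2])).round(1)
if __name__=="__main__":
    if len(sys.argv)<4: snap("wrist",sys.argv[1])
    o=get_obs();t=o["eef_pos"];print(np.round(t,4),o["time_s"],o["ft_force"])
    c,z,n,tl=held(sys.argv[1],t);print("held offset mm",np.round(c[0],1),"r",round(c[1],1),"platetop z-tcp",round(z,4),n,"tilt",tl)
    b=np.array(S[k]);g=b-t[:2]-np.array(c[0])/1000*1
    print("to go xy(centre):",g.round(4),"to go if offset ignored",(b-t[:2]).round(4),"z to seat:",(.033-t[2]-z).round(4))
E
python3 held.py w3 s x
```

```text
[ 0.5251 -0.4103  0.2006] 5.1 [-0.72687118  0.22069301 -1.84458621]
held offset mm [ 0.4 -0.4] r 25.2 platetop z-tcp 0.0005 1983 tilt [-0.2  0.2]
to go xy(centre): [0.1401 0.2777] to go if offset ignored [0.1405 0.2773] z to seat: -0.1681
```

Call:
step_arm(commands=[[0.033, 0.0925, 0.0467, 0, 0, 0], [0.033, 0.0925, 0.0467, 0, 0, 0], [0.033, 0.0925, 0.0467, 0, 0, 0], [0.033, 0.0925, 0.0467, 0, 0, 0], [0.033, 0.0925, 0.0467, 0, 0, 0], [0.033, 0.0925, 0.0467, 0, 0, 0], [0.03, 0, 0, 0, 0, 0], [0.03, 0, 0, 0, 0, 0], [0, 0, 0, 0, 0, 0], [0, 0, 0, 0, 0, 0]])

```text
time_s: 6.35
eef_pos: [0.6651, -0.1339, 0.0728]
tool_rot: [[0.0, 0.001, 1.0], [-0.0, 1.0, -0.001], [-1.0, -0.0, 0.0]]
ft_force: [-0.5, -0.5, -0.3]
finger_gap: 0.0301
```

```bash
python3 held.py w4 s;python3 - <<'E'
from h import *
p,d,M,K=load("w4");W=cloud(d,M,K)
x,y,a,b=B["s"];print(ringfit(W,(.6656,-.133),.0245,.034,b+.012,a,b))
E
```

```text
[ 0.6653 -0.1338  0.0731] 6.4 [-0.17496643 -0.44392171 -1.63411282]
held offset mm [-6.3 -0.1] r 27.6 platetop z-tcp 0.0085 2935 tilt [0.2 0.3]
to go xy(centre): [0.0066 0.0009] to go if offset ignored [0.0003 0.0008] z to seat: -0.0486
(array([ 0.66593456, -0.13275435]), 338, np.float64(0.02752072987713927), np.float64(6.252268978169068e-05))
```

Call:
step_arm(commands=[[0.03, 0.0018, 0.001, 0, 0, 0], [0.02, 0, 0, 0, 0, 0], [0.012, 0, 0, 0, 0, 0], [0.008, 0, 0, 0, 0, 0], [0.006, 0, 0, 0, 0, 0], [0.003, 0, 0, 0, 0, 0], [0, 0, 0, 0, 0, 0]])

```text
time_s: 7.28
eef_pos: [0.6658, -0.1318, 0.0359]
tool_rot: [[0.002, -0.0, 1.0], [-0.0, 1.0, 0.0], [-1.0, -0.0, 0.002]]
ft_force: [-9.6, 2.2, 17.2]
finger_gap: 0.0302
```

```bash
sed -i 's/abs(W\[...,2\])<.012)/abs(W[...,2])<.005)/' held.py; python3 held.py w5 s; python3 - <<'E'
from h import *
p,d,M,K=load("w5");W=cloud(d,M,K)
x,y,a,b=B["s"];print(ringfit(W,(.6656,-.133),.0245,.030,b+.012,a,b))
q=W[(W[...,2]>.026)&(W[...,2]<.052)&(np.hypot(W[...,0]-.666,W[...,1]+.133)<.03)]
print(np.histogram(q[:,2],np.arange(.026,.053,.001)))
q,_,M2,K2=snap("side","s5")
u,v=proj((.666,-.133,.03),M2,K2)[0].astype(int)
i=q[v-50:v+50,u-50:u+50];j=p[200:360,230:400]
cv2.imwrite("pics/c5.png",np.hstack([cv2.resize(i,(400,400),interpolation=2),cv2.resize(j,(400,400),interpolation=2)]))
E
```

```text
[ 0.6658 -0.1318  0.0359] 7.325 [-9.25225524  2.29624253 17.90852547]
held offset mm [-0.4  0.2] r 25.0 platetop z-tcp -0.0025 1971 tilt [-0.3  0.1]
to go xy(centre): [ 0.0002 -0.0014] to go if offset ignored [-0.0002 -0.0012] z to seat: -0.0004
(array([ 0.65590508, -0.13344484]), 46, np.float64(0.029365875777085812), np.float64(0.0005387819452989857))
(array([   0,    2,   10,   34,   50,  124,  816,  982,  151,   36,   40,
         49,   43,   49,   70,   85,   96,  258, 1233, 1356,  215,   70,
         66,   62,   69,   86]), array([0.026, 0.027, 0.028, 0.029, 0.03 , 0.031, 0.032, 0.033, 0.034,
       0.035, 0.036, 0.037, 0.038, 0.039, 0.04 , 0.041, 0.042, 0.043,
       0.044, 0.045, 0.046, 0.047, 0.048, 0.049, 0.05 , 0.051, 0.052]))
```

View pics/c5.png

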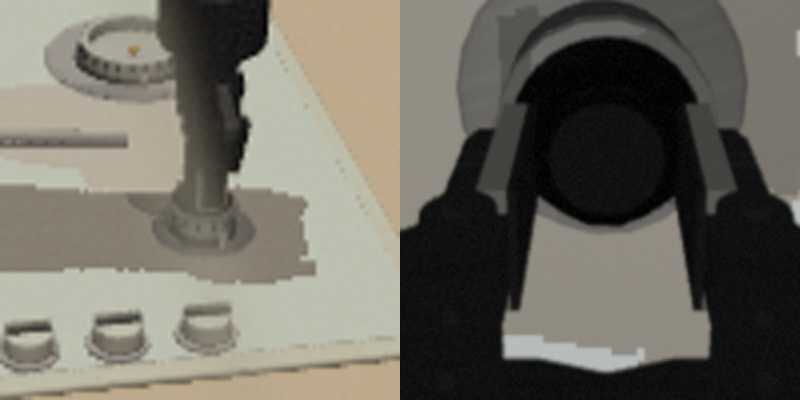

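Measured plate top is 0.033 and knob top 0.045, so cap_s is seated level. I'll ease off, release and retreat.

Call:
step_arm(commands=[[-0.004, 0, 0, 0, 0, 0], [0, 0, 0, 0, 0, 0]])

```text
time_s: 7.62
eef_pos: [0.6662, -0.1319, 0.0361]
tool_rot: [[0.002, -0.0, 1.0], [-0.0, 1.0, 0.0], [-1.0, -0.0, 0.002]]
ft_force: [-3.7, 0.9, 8.5]
finger_gap: 0.03
```

Call:
step_arm(commands=[[0, 0, 0, 0, 0, 0], [0, 0, 0, 0, 0, 0], [-0.02, 0, 0, 0, 0, 0], [-0.08, 0, 0, 0, 0, 0], [-0.08, -0.04, -0.02, 0, 0, 0], [-0.04, -0.1, -0.05, 0, 0, 0], [-0.04, -0.1, -0.05, 0, 0, 0], [-0.04, -0.1, -0.05, 0, 0, 0], [0, -0.1, -0.05, 0, 0, 0], [0, -0.1, -0.05, 0, 0, 0], [0, 0, 0, 0, 0, 0], [0, 0, 0, 0, 0, 0]], grip=0.7)

```text
time_s: 9.12
eef_pos: [0.5308, -0.4019, 0.1851]
tool_rot: [[0.0, 0.001, 1.0], [0.0, 1.0, -0.001], [-1.0, 0.0, 0.0]]
ft_force: [0.0, 0.7, -1.0]
finger_gap: 0.0597
```

```bash
python3 pile.py w6; python3 - <<'E'
from h import *
p,d,M,K=load("w6");W=cloud(d,M,K)
q=W[(abs(W[...,2]-.033)<.003)&(np.hypot(W[...,0]-.666,W[...,1]+.133)<.035)]
if len(q)>20:print(len(q),cv2.minEnclosingCircle((q[:,:2]*1000).astype(np.float32)),np.median(q[:,2]))
E
```

```text
{'time_s': 9.175, 'joint_pos': [-37.0799, 20.8127, 23.6508, 92.8261, 0.0133, -37.1095], 'eef_pos': [0.5312, -0.4013, 0.1851], 'tool_rot': [[0.0003, -0.0005, 1.0], [0.0001, 1.0, 0.0005], [-1.0, 0.0001, 0.0003]], 'finger_gap': 0.0596}
m 2149 ((527.5922241210938, -410.49578857421875), 33.00993728637695) 0.0581
 knob 1637 ((527.352783203125, -410.6255187988281), 20.800867080688477) 0.07
l 1368 ((526.48193359375, -409.1411437988281), 40.78806686401367) 0.0361
xl 1513 ((528.5606079101562, -409.8375244140625), 49.988975524902344) 0.014
717 ((666.1104125976562, -132.10678100585938), 25.666080474853516) 0.03302318233755455
```

cap_s measures seated at (0.6661, -0.1321), plate top 0.033. Next is cap_m.

Call:
step_arm(commands=[[0.08, -0.0186, -0.0074, 0, 0, 0], [0.08, 0, 0, 0, 0, 0], [0.05, 0, 0, 0, 0, 0], [0.03, 0, 0, 0, 0, 0], [0.008, 0, 0, 0, 0, 0], [0, 0, 0, 0, 0, 0]])

```text
time_s: 9.93
eef_pos: [0.5276, -0.4111, 0.0617]
tool_rot: [[0.001, -0.001, 1.0], [-0.001, 1.0, 0.001], [-1.0, -0.001, 0.001]]
ft_force: [0.1, -0.7, 0.3]
finger_gap: 0.0597
```

Call:
step_arm(commands=[[0, 0, 0, 0, 0, 0], [0, 0, 0, 0, 0, 0], [0, 0, 0, 0, 0, 0], [0, 0, 0, 0, 0, 0]], grip=0, force=40)

```text
time_s: 10.42
eef_pos: [0.5277, -0.4116, 0.0625]
tool_rot: [[0.002, -0.0, 1.0], [-0.001, 1.0, 0.0], [-1.0, -0.001, 0.002]]
ft_force: [-0.5, 0.8, 6.2]
finger_gap: 0.0398
```

Call:
step_arm(commands=[[-0.01, 0, 0, 0, 0, 0], [-0.03, 0, 0, 0, 0, 0], [-0.06, 0, 0, 0, 0, 0], [-0.1, 0, 0, 0, 0, 0], [-0.04, 0, 0, 0, 0, 0], [0, 0, 0, 0, 0, 0], [0, 0, 0, 0, 0, 0]])

```text
time_s: 11.3
eef_pos: [0.5268, -0.4111, 0.1797]
tool_rot: [[-0.001, 0.0, 1.0], [0.001, 1.0, -0.0], [-1.0, 0.001, -0.001]]
ft_force: [-0.4, 0.3, -1.9]
finger_gap: 0.0394
```

```bash
python3 pile.py w7;python3 held.py w7 m x
```

```text
{'time_s': 11.35, 'joint_pos': [-37.9627, 21.2194, 23.5203, 92.4311, -0.001, -37.9619], 'eef_pos': [0.5267, -0.4109, 0.1792], 'tool_rot': [[-0.0018, 0.0, 1.0], [0.0014, 1.0, -0.0], [-1.0, 0.0014, -0.0018]], 'finger_gap': 0.0394}
l 2097 ((526.492919921875, -409.0477600097656), 40.87681198120117) 0.0362
 knob 1050 ((526.1283569335938, -409.3752746582031), 24.575082778930664) 0.048
xl 1290 ((528.5728759765625, -409.7100830078125), 50.01374816894531) 0.0141
[ 0.5267 -0.4109  0.1792] 11.35 [-0.0673748   0.080448   -2.12026114]
held offset mm [-0.   0.1] r 33.0 platetop z-tcp -0.0035 3919 tilt [-0.2  0.1]
to go xy(centre): [-0.0946  0.2756] to go if offset ignored [-0.0947  0.2756] z to seat: -0.1427
```

Call:
step_arm(commands=[[0.027, 0.092, -0.0316, 0, 0, 0], [0.027, 0.092, -0.0316, 0, 0, 0], [0.027, 0.092, -0.0316, 0, 0, 0], [0.027, 0.092, -0.0316, 0, 0, 0], [0.027, 0.092, -0.0316, 0, 0, 0], [0.027, 0.092, -0.0316, 0, 0, 0], [0.04, 0, 0, 0, 0, 0], [0.03, 0, 0, 0, 0, 0], [0, 0, 0, 0, 0, 0], [0, 0, 0, 0, 0, 0]])

```text
time_s: 12.6
eef_pos: [0.4324, -0.1357, 0.065]
tool_rot: [[-0.0, 0.001, 1.0], [0.0, 1.0, -0.001], [-1.0, 0.0, -0.0]]
ft_force: [0.6, 0.0, -1.1]
finger_gap: 0.0393
```

```bash
python3 held.py w8 m;python3 - <<'E'
from h import *
p,d,M,K=load("w8");W=cloud(d,M,K)
x,y,a,b=B["m"];print(ringfit(W,(.432,-.135),.0245,.034,b+.012,a,b))
E
```

```text
[ 0.4326 -0.1357  0.0653] 12.65 [ 0.21428547  0.40610093 -0.97556367]
held offset mm [-0.5  0.1] r 32.8 platetop z-tcp -0.0045 3054 tilt [-0.1  0. ]
to go xy(centre): [-0.0001  0.0003] to go if offset ignored [-0.0006  0.0004] z to seat: -0.0278
(array([ 0.42925635, -0.14042553]), 191, np.float64(0.02665669008064626), np.float64(0.00037308551241251465))
```

```bash
python3 - <<'E'
from h import *
for n in("w2","w3","w6","w7"):
  p,d,M,K=load(n);W=cloud(d,M,K)
  x,y,a,b=B["m"];print(n,ringfit(W,(.432,-.135),.0245,.034,b+.012,a,b))
E
```

```text
w2 (array([ 0.43330013, -0.13612036]), 1190, np.float64(0.027392086768409492), np.float64(0.0004657497534835877))
w3 (array([ 0.4334291 , -0.13596025]), 1169, np.float64(0.027430849128870238), np.float64(0.00027330918933766356))
w6 (array([ 0.43329276, -0.13613933]), 1364, np.float64(0.027397009141673014), np.float64(0.0004577504056305473))
w7 (array([ 0.43335439, -0.13642263]), 1081, np.float64(0.027439688630046897), np.float64(0.0005212813195511351))
```

Call:
step_arm(commands=[[0.02, 0.0005, -0.0005, 0, 0, 0], [0.014, 0, 0, 0, 0, 0], [0.008, 0, 0, 0, 0, 0], [0.006, 0, 0, 0, 0, 0], [0.005, 0, 0, 0, 0, 0], [0, 0, 0, 0, 0, 0]])

```text
time_s: 13.4
eef_pos: [0.432, -0.1349, 0.0382]
tool_rot: [[-0.0, -0.0, 1.0], [0.0, 1.0, 0.0], [-1.0, 0.0, -0.0]]
ft_force: [-0.7, 0.1, -1.3]
finger_gap: 0.0394
```

```bash
python3 held.py w9 m
```

```text
[ 0.4321 -0.135   0.0384] 13.45 [-0.98142777 -0.28582161 -1.3923884 ]
held offset mm [-0.4  0.2] r 32.8 platetop z-tcp -0.0045 3221 tilt [-0.1  0. ]
to go xy(centre): [ 0.0003 -0.0006] to go if offset ignored [-0.0001 -0.0003] z to seat: -0.0009
```

Call:
step_arm(commands=[[0.002, -0.001, 0.001, 0, 0, 0], [0.002, 0, 0, 0, 0, 0], [0, 0, 0, 0, 0, 0]])

```text
time_s: 13.82
eef_pos: [0.4327, -0.1355, 0.0374]
tool_rot: [[0.001, -0.0, 1.0], [-0.0, 1.0, 0.0], [-1.0, -0.0, 0.001]]
ft_force: [-4.1, 1.8, 8.3]
finger_gap: 0.0397
```

Call:
step_arm(commands=[[0, 0, 0, 0, 0, 0], [0, 0, 0, 0, 0, 0], [-0.02, 0, 0, 0, 0, 0], [-0.08, 0, 0, 0, 0, 0], [-0.08, -0.045, 0.015, 0, 0, 0], [-0.04, -0.1, 0.035, 0, 0, 0], [-0.04, -0.1, 0.035, 0, 0, 0], [-0.04, -0.1, 0.035, 0, 0, 0], [0, -0.1, 0.035, 0, 0, 0], [0, -0.1, 0.035, 0, 0, 0], [0, 0, 0, 0, 0, 0], [0, 0, 0, 0, 0, 0]], grip=0.8)

```text
time_s: 15.32
eef_pos: [0.5274, -0.4078, 0.1863]
tool_rot: [[-0.0, 0.0, 1.0], [0.001, 1.0, -0.0], [-1.0, 0.001, -0.0]]
ft_force: [0.0, -0.5, 0.3]
finger_gap: 0.0685
```

```bash
cat > seat.py <<'E'
import sys
from h import *
R=dict(s=.025,m=.033,l=.041,xl=.050)
p,d,M,K=load(sys.argv[1]);W=cloud(d,M,K)
for k,(x,y,a,b) in B.items():
    q=W[(abs(W[...,2]-.033)<.004)&(np.hypot(W[...,0]-x,W[...,1]-y)<R[k]+.01)]
    if len(q)>150:
        s=np.linalg.lstsq(np.c_[q[:,:2],np.ones(len(q))],q[:,2],rcond=None)[0]
        print(k,len(q),cv2.minEnclosingCircle((q[:,:2]*1000).astype(np.float32)),np.median(q[:,2]).round(4),"tilt",np.degrees(s[:2]).round(2))
E
python3 pile.py w10; python3 seat.py w10
```

```text
{'time_s': 15.375, 'joint_pos': [-37.68, 20.9436, 24.0169, 93.0617, 0.0085, -37.7041], 'eef_pos': [0.5274, -0.4073, 0.1869], 'tool_rot': [[0.0003, -0.0004, 1.0], [-0.0, 1.0, 0.0004], [-1.0, -0.0, 0.0003]], 'finger_gap': 0.0683}
l 3049 ((526.5803833007812, -409.0182189941406), 40.81779479980469) 0.0362
 knob 1992 ((526.4900512695312, -409.16455078125), 24.68562889099121) 0.0481
xl 1541 ((528.4288940429688, -409.8509826660156), 49.884422302246094) 0.014
s 772 ((665.4718627929688, -132.72227478027344), 25.9576358795166) 0.033 tilt [0.88 0.68]
m 2173 ((433.5871887207031, -135.76429748535156), 33.461055755615234) 0.0332 tilt [-0.09  0.51]
```

Call:
step_arm(commands=[[0.09, -0.0036, -0.0018, 0, 0, 0], [0.09, 0, 0, 0, 0, 0], [0.06, 0, 0, 0, 0, 0], [0.04, 0, 0, 0, 0, 0], [0.014, 0, 0, 0, 0, 0], [0, 0, 0, 0, 0, 0]])

```text
time_s: 16.12
eef_pos: [0.5269, -0.4097, 0.0402]
tool_rot: [[0.001, -0.0, 1.0], [-0.001, 1.0, 0.0], [-1.0, -0.001, 0.001]]
ft_force: [0.2, 0.7, 1.1]
finger_gap: 0.0684
```

Call:
step_arm(commands=[[0, 0, 0, 0, 0, 0], [0, 0, 0, 0, 0, 0], [0, 0, 0, 0, 0, 0], [0, 0, 0, 0, 0, 0]], grip=0, force=45)

```text
time_s: 16.62
eef_pos: [0.5273, -0.4103, 0.0414]
tool_rot: [[0.002, -0.0, 1.0], [-0.002, 1.0, 0.0], [-1.0, -0.002, 0.002]]
ft_force: [-0.8, 1.1, 5.7]
finger_gap: 0.0473
```

Call:
step_arm(commands=[[-0.01, 0, 0, 0, 0, 0], [-0.03, 0, 0, 0, 0, 0], [-0.08, 0, 0, 0, 0, 0], [-0.1, 0, 0, 0, 0, 0], [-0.06, 0, 0, 0, 0, 0], [0, 0, 0, 0, 0, 0], [0, 0, 0, 0, 0, 0]])

```text
time_s: 17.5
eef_pos: [0.5265, -0.4097, 0.1785]
tool_rot: [[-0.001, -0.0, 1.0], [0.001, 1.0, 0.0], [-1.0, 0.001, -0.001]]
ft_force: [0.2, 0.2, -2.2]
finger_gap: 0.0469
```

```bash
python3 pile.py w11;python3 held.py w11 l x
```

```text
{'time_s': 17.55, 'joint_pos': [-37.888, 20.9976, 23.0856, 92.2019, 0.0, -37.8869], 'eef_pos': [0.5263, -0.4095, 0.1779], 'tool_rot': [[-0.0016, 0.0, 1.0], [0.0012, 1.0, -0.0], [-1.0, 0.0012, -0.0016]], 'finger_gap': 0.0469}
xl 2351 ((525.9046020507812, -410.01971435546875), 49.35613250732422) 0.0142
 knob 489 ((514.943115234375, -409.86566162109375), 24.910337448120117) 0.026
[ 0.5263 -0.4095  0.1779] 17.55 [-0.37437048  0.53761276 -1.62900682]
held offset mm [-0.5 -0. ] r 40.7 platetop z-tcp -0.0045 5297 tilt [-0.1  0.1]
to go xy(centre): [-0.0961  0.5337] to go if offset ignored [-0.0966  0.5337] z to seat: -0.1404
```

Call:
step_arm(commands=[[0.016, 0.1066, -0.019, 0, 0, 0], [0.016, 0.1066, -0.019, 0, 0, 0], [0.016, 0.1066, -0.019, 0, 0, 0], [0.016, 0.1066, -0.019, 0, 0, 0], [0.016, 0.1066, -0.019, 0, 0, 0], [0.016, 0.1066, -0.019, 0, 0, 0], [0.016, 0.1066, -0.019, 0, 0, 0], [0.016, 0.1066, -0.019, 0, 0, 0], [0.016, 0.1066, -0.019, 0, 0, 0], [0.016, 0.1066, -0.019, 0, 0, 0], [0, 0, 0, 0, 0, 0], [0, 0, 0, 0, 0, 0]])

```text
time_s: 19.05
eef_pos: [0.431, 0.123, 0.0985]
tool_rot: [[-0.001, -0.001, 1.0], [-0.001, 1.0, 0.001], [-1.0, -0.001, -0.001]]
ft_force: [0.5, 0.9, -1.6]
finger_gap: 0.0473
```

```bash
python3 held.py w12 l;python3 - <<'E'
from h import *
p,d,M,K=load("w12");W=cloud(d,M,K)
for k,c in(("l",(.431,.1235)),("xl",(.664,.126))):
  x,y,a,b=B[k];print(k,ringfit(W,c,.0245,.034,b+.012,a,b))
E
```

```text
[0.4314 0.1225 0.0987] 19.1 [ 0.09800271  0.06367067 -1.46797642]
held offset mm [-1.3  0.4] r 40.3 platetop z-tcp -0.0045 1689 tilt [-0.1  0.1]
to go xy(centre): [-0.0004  0.0012] to go if offset ignored [-0.0017  0.0017] z to seat: -0.0612
l (array([0.42972382, 0.12460881]), 602, np.float64(0.027502908784257554), np.float64(0.00010376569914522042))
xl (array([0.664, 0.126]), 0, np.float64(nan), np.float64(nan))
  return _methods._mean(a, axis=axis, dtype=dtype,
  ret = ret.dtype.type(ret / rcount)
```

View pics/w12.png

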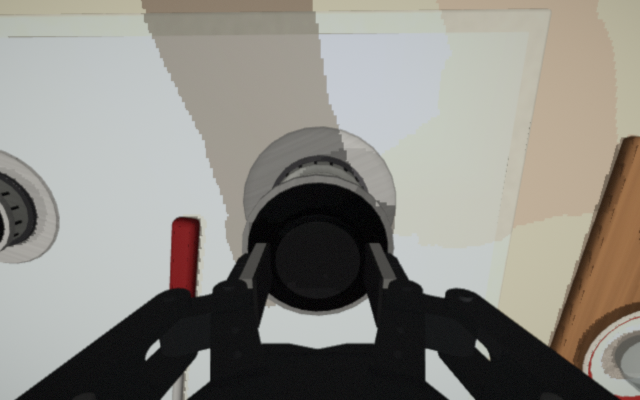

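The cap hovers centred over the crown, which shows behind it at (320,160). The red-handled tool at (185,250) is clear of the fingers.

Call:
step_arm(commands=[[0.04, 0.0026, -0.001, 0, 0, 0], [0.034, 0, 0, 0, 0, 0], [0.02, 0, 0, 0, 0, 0], [0.012, 0, 0, 0, 0, 0], [0.008, 0, 0, 0, 0, 0], [0.004, 0, 0, 0, 0, 0], [0, 0, 0, 0, 0, 0]])

```text
time_s: 19.98
eef_pos: [0.4312, 0.1246, 0.0404]
tool_rot: [[0.0, -0.0, 1.0], [0.0, 1.0, 0.0], [-1.0, 0.0, 0.0]]
ft_force: [0.4, 0.3, -1.5]
finger_gap: 0.047
```

Call:
step_arm(commands=[[0.003, 0, 0, 0, 0, 0], [0.002, 0, 0, 0, 0, 0], [0.002, 0, 0, 0, 0, 0], [0, 0, 0, 0, 0, 0]])

```text
time_s: 20.48
eef_pos: [0.4313, 0.1247, 0.0383]
tool_rot: [[0.001, -0.0, 1.0], [0.0, 1.0, 0.0], [-1.0, 0.0, 0.001]]
ft_force: [-5.8, -1.1, 12.3]
finger_gap: 0.0475
```

Call:
step_arm(commands=[[0, 0, 0, 0, 0, 0], [0, 0, 0, 0, 0, 0], [-0.02, 0, 0, 0, 0, 0], [-0.08, 0, 0, 0, 0, 0], [-0.08, -0.05, 0.009, 0, 0, 0], [-0.04, -0.1, 0.018, 0, 0, 0], [-0.04, -0.1, 0.018, 0, 0, 0], [-0.04, -0.1, 0.018, 0, 0, 0], [0, -0.1, 0.018, 0, 0, 0], [0, -0.1, 0.018, 0, 0, 0], [0, -0.1, 0.018, 0, 0, 0], [0, -0.1, 0.018, 0, 0, 0]], grip=0.8)

```text
time_s: 21.98
eef_pos: [0.4988, -0.2522, 0.1875]
tool_rot: [[0.001, 0.0, 1.0], [-0.0, 1.0, -0.0], [-1.0, -0.0, 0.001]]
ft_force: [0.9, 0.3, -0.1]
finger_gap: 0.0685
```

Call:
step_arm(commands=[[0, -0.1, 0.018, 0, 0, 0], [0, -0.1, 0.018, 0, 0, 0], [0, -0.1, 0.018, 0, 0, 0], [0, -0.1, 0.018, 0, 0, 0], [0, 0, 0, 0, 0, 0], [0, 0, 0, 0, 0, 0]], grip=0.92)

```text
time_s: 22.72
eef_pos: [0.5345, -0.4503, 0.1867]
tool_rot: [[-0.0, 0.0, 1.0], [0.001, 1.0, -0.0], [-1.0, 0.001, -0.0]]
ft_force: [-0.0, 0.1, 1.0]
finger_gap: 0.0785
```

```bash
python3 pile.py w13; python3 seat.py w13
```

```text
{'time_s': 22.775, 'joint_pos': [-40.0744, 26.0727, 30.8647, 94.782, 0.0104, -40.1014], 'eef_pos': [0.5347, -0.4498, 0.1874], 'tool_rot': [[0.0003, -0.0005, 1.0], [0.0, 1.0, 0.0005], [-1.0, 0.0, 0.0003]], 'finger_gap': 0.0785}
xl 4321 ((528.4996948242188, -409.82830810546875), 49.965938568115234) 0.0142
 knob 2300 ((527.977294921875, -409.86724853515625), 28.557661056518555) 0.0261
s 806 ((665.59619140625, -132.4024658203125), 25.371084213256836) 0.0329 tilt [0.76 1.16]
m 826 ((437.55743408203125, -152.340087890625), 27.83359718322754) 0.0329 tilt [-0.73  4.76]
```

Call:
step_arm(commands=[[0, 0.08, -0.013, 0, 0, 0], [0.1, 0, 0, 0, 0, 0], [0.1, 0, 0, 0, 0, 0], [0.08, 0, 0, 0, 0, 0], [0.04, 0, 0, 0, 0, 0], [0.014, 0, 0, 0, 0, 0], [0.006, 0, 0, 0, 0, 0], [0, 0, 0, 0, 0, 0]])

```text
time_s: 23.78
eef_pos: [0.5287, -0.4109, 0.0182]
tool_rot: [[0.002, -0.0, 1.0], [-0.001, 1.0, 0.0], [-1.0, -0.001, 0.002]]
ft_force: [-0.7, 0.1, 0.6]
finger_gap: 0.0785
```

Call:
step_arm(commands=[[0, 0, 0, 0, 0, 0], [0, 0, 0, 0, 0, 0], [0, 0, 0, 0, 0, 0], [0, 0, 0, 0, 0, 0]], grip=0, force=55)

```text
time_s: 24.28
eef_pos: [0.5287, -0.4109, 0.0185]
tool_rot: [[0.002, -0.0, 1.0], [-0.001, 1.0, 0.0], [-1.0, -0.001, 0.002]]
ft_force: [-1.0, 0.4, 5.8]
finger_gap: 0.0546
```

Call:
step_arm(commands=[[-0.01, 0, 0, 0, 0, 0], [-0.03, 0, 0, 0, 0, 0], [-0.08, 0, 0, 0, 0, 0], [-0.1, 0, 0, 0, 0, 0], [-0.08, 0, 0, 0, 0, 0], [0, 0, 0, 0, 0, 0], [0, 0, 0, 0, 0, 0]])

```text
time_s: 25.15
eef_pos: [0.528, -0.4103, 0.1661]
tool_rot: [[-0.001, 0.0, 1.0], [0.001, 1.0, -0.0], [-1.0, 0.001, -0.001]]
ft_force: [-0.1, -0.3, -2.8]
finger_gap: 0.0542
```

```bash
python3 held.py w14 xl;  python3 seat.py w14
```

```text
[ 0.5277 -0.4101  0.1652] 25.2 [ 0.17049108  0.55521694 -2.60103362]
held offset mm [ 0.4 -0.2] r 49.9 platetop z-tcp -0.0035 12005 tilt [-0.1  0.2]
to go xy(centre): [0.1349 0.5367] to go if offset ignored [0.1353 0.5365] z to seat: -0.1287
s 870 ((665.499267578125, -132.8740692138672), 25.59994888305664) 0.033 tilt [0.9  1.18]
m 1953 ((433.80743408203125, -137.4100341796875), 32.679256439208984) 0.0331 tilt [-0.34  1.89]
```

Call:
step_arm(commands=[[0.012, 0.1073, 0.0272, 0, 0, 0], [0.012, 0.1073, 0.0272, 0, 0, 0], [0.012, 0.1073, 0.0272, 0, 0, 0], [0.012, 0.1073, 0.0272, 0, 0, 0], [0.012, 0.1073, 0.0272, 0, 0, 0], [0.012, 0.1073, 0.0272, 0, 0, 0], [0.012, 0.1073, 0.0272, 0, 0, 0], [0.012, 0.1073, 0.0272, 0, 0, 0], [0.012, 0.1073, 0.0272, 0, 0, 0], [0.012, 0.1073, 0.0272, 0, 0, 0], [0, 0, 0, 0, 0, 0], [0, 0, 0, 0, 0, 0]])

```text
time_s: 26.7
eef_pos: [0.6633, 0.1259, 0.1052]
tool_rot: [[-0.003, -0.001, 1.0], [-0.001, 1.0, 0.001], [-1.0, -0.001, -0.003]]
ft_force: [1.3, -0.5, -2.1]
finger_gap: 0.0544
```

```bash
python3 held.py w15 xl;python3 - <<'E'
from h import *
p,d,M,K=load("w15");W=cloud(d,M,K)
x,y,a,b=B["xl"];print(ringfit(W,(.6637,.1263),.0245,.034,b+.012,a,b))
E
python3 seat.py w15
```

```text
[0.6635 0.1253 0.1058] 26.75 [-0.27215131  0.28783162 -1.37761565]
held offset mm [-0.8  0.6] r 49.4 platetop z-tcp -0.0045 5754 tilt [-0.1  0. ]
to go xy(centre): [0.0002 0.0005] to go if offset ignored [-0.0005  0.0011] z to seat: -0.0683
(array([0.66288196, 0.12702129]), 287, np.float64(0.02733557224141119), np.float64(0.0))
s 441 ((668.802978515625, -114.83124542236328), 18.04177474975586) 0.0324 tilt [ 0.46 -5.84]
```

Call:
step_arm(commands=[[0.05, 0.0018, 0, 0, 0, 0], [0.036, 0, 0, 0, 0, 0], [0.022, 0, 0, 0, 0, 0], [0.012, 0, 0, 0, 0, 0], [0.008, 0, 0, 0, 0, 0], [0.004, 0, 0, 0, 0, 0], [0, 0, 0, 0, 0, 0]])

```text
time_s: 27.62
eef_pos: [0.6643, 0.127, 0.0411]
tool_rot: [[0.0, -0.0, 1.0], [0.0, 1.0, 0.0], [-1.0, 0.0, 0.0]]
ft_force: [-1.2, 0.7, -2.2]
finger_gap: 0.0543
```

Call:
step_arm(commands=[[0.003, 0, 0, 0, 0, 0], [0, 0, 0, 0, 0, 0]])

```text
time_s: 27.88
eef_pos: [0.6641, 0.127, 0.0393]
tool_rot: [[0.0, -0.0, 1.0], [0.0, 1.0, 0.0], [-1.0, 0.0, 0.0]]
ft_force: [-0.6, 0.6, -2.3]
finger_gap: 0.0542
```

Call:
step_arm(commands=[[0.003, 0, 0, 0, 0, 0], [0.002, 0, 0, 0, 0, 0], [0, 0, 0, 0, 0, 0]])

```text
time_s: 28.25
eef_pos: [0.6642, 0.127, 0.0376]
tool_rot: [[0.001, -0.0, 1.0], [0.0, 1.0, 0.0], [-1.0, 0.0, 0.001]]
ft_force: [-3.0, -0.8, 5.1]
finger_gap: 0.0546
```

Call:
step_arm(commands=[[0, 0, 0, 0, 0, 0], [0, 0, 0, 0, 0, 0], [-0.02, 0, 0, 0, 0, 0], [-0.09, 0, 0, 0, 0, 0], [-0.1, 0, 0, 0, 0, 0], [-0.05, -0.042, -0.09, 0, 0, 0], [-0.05, -0.042, -0.09, 0, 0, 0], [-0.05, -0.042, -0.09, 0, 0, 0], [-0.05, -0.042, -0.09, 0, 0, 0], [-0.05, -0.042, -0.09, 0, 0, 0], [-0.05, -0.042, -0.09, 0, 0, 0], [0, 0, 0, 0, 0, 0]], grip=0.9)

```text
time_s: 29.75
eef_pos: [0.3926, 0.0001, 0.2956]
tool_rot: [[0.006, 0.001, 1.0], [-0.0, 1.0, -0.001], [-1.0, -0.0, 0.006]]
ft_force: [1.0, -0.3, 0.4]
finger_gap: 0.0767
```

Call:
step_arm(commands=[[0, 0, 0, 0, 0, 0], [0, 0, 0, 0, 0, 0]])

```text
time_s: 30.0
eef_pos: [0.3946, 0.0012, 0.291]
tool_rot: [[-0.001, -0.0, 1.0], [0.0, 1.0, 0.0], [-1.0, 0.0, -0.001]]
ft_force: [0.5, 0.1, 0.3]
finger_gap: 0.0767
```

```bash
python3 - <<'E'
from h import *
snap("wrist","w16");snap("side","s16");snap("scene","c16")
E
for n in w16 s16; do echo $n; python3 seat.py $n; done
```

```text
w16
s 274 ((664.8353271484375, -131.2995147705078), 25.0490665435791) 0.0329 tilt [ 1.46 -1.66]
m 978 ((432.0333251953125, -135.1625518798828), 33.08040237426758) 0.033 tilt [ 0.06 -0.03]
l 1612 ((430.8607177734375, 124.65447998046875), 40.977291107177734) 0.0331 tilt [0.06 0.01]
xl 841 ((651.650634765625, 115.55793762207031), 42.39846420288086) 0.0331 tilt [1.07 1.15]
s16
xl 211 ((664.3079833984375, 124.40556335449219), 52.60816192626953) 0.0329 tilt [-0.17  0.13]
```

View pics/w16.png

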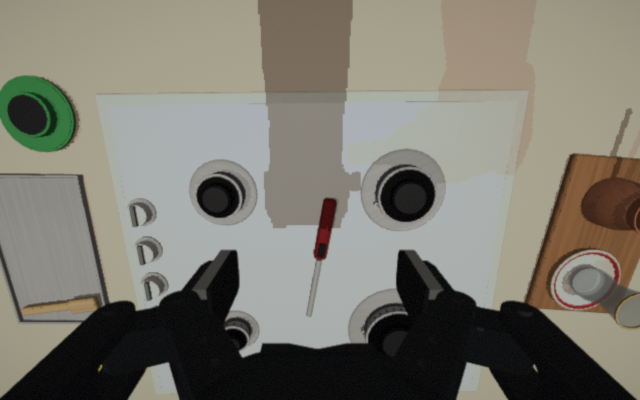

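View pics/s16.png

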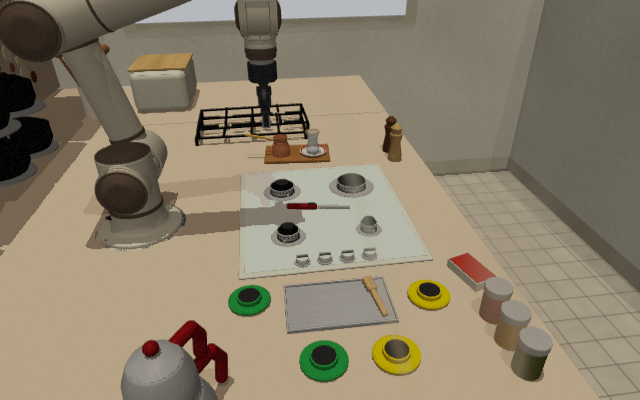

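The wrist view shows caps on m (217,195), l (408,195), xl (390,340) and s (237,330). The side view shows the tray empty of caps, with the pot (281,146) and glass (313,141) where they were. I'll check levelness on s and xl using the knob tops, then hand in.

```bash
python3 - <<'E'
from h import *
for n in("w16","s16","w14"):
  p,d,M,K=load(n);W=cloud(d,M,K)
  for k,r in(("s",.015),("m",.02),("l",.024),("xl",.028)):
    x,y=B[k][:2];y+=.004*(k in("s","xl"))
    q=W[(abs(W[...,2]-.045)<.003)&(np.hypot(W[...,0]-x,W[...,1]-y)<r)]
    if len(q)>25:
        s=np.linalg.lstsq(np.c_[q[:,:2],np.ones(len(q))],q[:,2],rcond=None)[0];print(n,k,len(q),np.median(q[:,2]).round(4),np.degrees(s[:2]).round(2))
from bench import finish_job
print(finish_job())
E
```

```text
w16 s 63 0.0448 [2.12 0.65]
w16 m 635 0.045 [-0.55  0.23]
w16 l 985 0.0451 [0.28 0.13]
w16 xl 515 0.0449 [0.83 0.32]
s16 s 43 0.0446 [-1.26  0.66]
s16 m 86 0.0446 [-1.86  1.03]
s16 l 68 0.0456 [ 0.05 -1.04]
s16 xl 102 0.045 [0.28 0.99]
w14 s 592 0.045 [2.1  2.29]
w14 m 412 0.0447 [-1.52  3.  ]
the job is handed in; nothing more can be done
None
```

All four caps (s, m, l, xl) are on the burners of their own size. I took them from the top of the pile down, lowered each until light contact (5–18 N at the wrist), and then released it. The job was handed in at about 30 s of robot time.

**Height checks:** plate tops measured 33 mm and knob tops 45 mm on all four, within 0.6 mm, which is the seated height. The measured cap centres agreed with the burner centres to about 2 mm. The exception was xl in the last wrist view, where the gripper hid part of the cap and skewed the fit. The side view placed it correctly.

**Level checks:** m and l came out level within about 0.6° in the clear wrist view. For s and xl, only partly seen there, the fits scattered by up to about 2° with sign changes between views. One earlier oblique view gave up to 3° for s and m. I take this as depth noise, since the heights were right.

**Sideways push on cap_s:** while it was being seated, it showed about 10 N sideways and 17 N upward at the wrist. Its height then measured as seated.

**Bystanders:** in the last pictures the coffee pot and the tea glass stood where they were. The tray held only the pastry brush.

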